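# Load the roller stand and close its keeper

## Robot

A 6-joint arm with a two-finger parallel gripper is mounted at the origin on the work surface. World frame = base frame: x ahead of the robot, y to its left, z up, the work surface at z = 0. Lengths are in mm, angles in rad, forces in N, time in s.
With the tool pointing down it reaches from about 375 to 975 mm from the base axis. Payload 3.8 kg.
Tool frame: the origin (TCP) lies between the finger pads; the fingertips stand 14 mm ahead of it and the grasp point (between the pads) lies 5 mm behind it (robot.tcp_to_tips is the distance from the TCP to the fingertips, in mm); z points along the fingers, y is the direction in which the jaws open and shut (so a half turn about z gives the same grasp; the last joint's range is limited). The gripper opens to 88 mm and grips with 3 to 60 N. Pads are 18 mm wide; open, the fingers measure 123 mm over their backs; the gripper's body (75 mm by 187 mm) begins 45 mm behind the grasp point.
Start: joints at [1.095, 0.264, 1.604, -0, 1.274, -0.037], TCP at [286.773, 611.048, 252.706] pointing down, gripper open.
Joint ranges: [-2.63, 2.63], [-0.94, 2.18], [0.31, 2.57], [-1.31, 4.45], [0, 2.66], [-2.55, 2.55]. Speed limits (rad/s): [2.57, 2.57, 3.14, 3.14, 3.14, 3.14].

## Interface

Orientations are given as a rotation vector (axis times angle).
In Python, from workcell import robot gives the robot as it stands. The module is installed in compiled form; this text tells all that it offers.
- The arm moves only by the tool play_rows, never from a script. Its argument "steps" is a list of rows, each a list of 7 numbers: the shift along the tool's x, y, z in mm, then the turn, a rotation vector about the tool's x, y, z in rad, then the closure, from 0 (fully open) to 1 (shut). A call has 1 to 8 rows; each row shifts and turns the commanded pose from where the row before left it, along the tool's axes as they then stand; what a row does not reach is not made up. A row lasts 1/12 s, in which the tool goes at most 41.7 mm and 7.16 degrees, less where a joint would pass 70% of its speed; a pose out of reach is approached as far as the arm can. A call with a gripper value outside its range is refused whole. The fingers move at their own pace and stop on an object; "squeeze" is the grip in N (left out, the last holds). Time passes only in rows, so rows that do not move let the fingers close. It gives the time, the measured TCP pose, the force and the opening at its end, in the units of the state.
- robot.get_obs(): the state, without advancing time (a new reading comes with each control period).
- robot.grab_frame(name): name is "scene" or "top"; returns the picture (480x640x3 uint8, red, green, blue); there is no depth.
- robot.calibration(name): a dict with "fx", "fy", "cx", "cy" (pixels), "R" (3x3) and "t" (3): a world point X has camera coordinates R X + t. Camera axes: x right, y down, z forward; pixel columns grow to the right and rows downward; lengths in mm; the calibration is good to about 2 mm. A picture is of the moment at which its call begins. calibration takes no time and is no camera call.
- robot.finish_job(): hands the job in, once; it reports no verdict.
Trained networks look in the newest picture that a camera, given by its name, has taken for a name from the list of things; names that differ only in an ending like _2 or _b are one class to them, and where a whole thing is asked for, a point or a joint stands for the part that bears it (a point fixed in the world has none). Each returns a list of dicts, best first, with "score" (0 to 1); they miss things now and then, are a little off and sometimes report something else, mostly with a low value. They report only what shows in the picture. A call takes as long as a camera call.
- robot.silhouettes(camera, thing): "region" (480x640 bool, what is visible of it) and "bbox" ([left, top, right, bottom] in pixels, round what is visible of it).
The state is a dict: "time": time; "qpos": joint angles; "qd": joint speeds; "effort": joint torques, N m; "ee_pos": TCP position; "tool_rot": TCP orientation; "wrist_force": force on the tool from outside, world axes, zero at the start; "ft_torque": the same for the moment, N m; "width": finger opening in mm.
Only numpy, scipy, OpenCV 4.12 (cv2) and the standard library are available. Lean on these libraries where they do the work, as an engineer would, in place of code of your own. Each camera call takes 0.05 s, during which the arm holds its last target. There are 200 camera calls.

## Task

Take the black rubber nip roller and the slim aluminium idler off their wooden saddles and lower each, without dropping it, fully home into its own empty brackets on the roller stand: the nip roller in the wide slots with its toothed pulley on the side away from the robot, the idler in the empty narrow slots. Then swing the hinged keeper frame over and fully down across the journals onto its catch studs. Leave the idler already in the stand in its slots and do not push the other things on the bench about.

Things in the scene. Friction and masses are not known exactly. Their poses are not given: they have to be found in the camera images.
- stand: Fixed roller stand: dark steel base plate 190 (x) by 300 (y) by 12 mm, y -160 to +140, with three bracket pairs in a row at y = -72, 0, +72 mm (which is where varies). Origin under the plate below the middle pair, z up. Rollers lie along its x axis, which points away from the robot. Hinge lugs 80 mm tall at x = +-68, y = +112 mm; catch studs 86 mm tall at x = +-68, y = -146 mm.
- nip_bracket: Fixed pair of aluminium brackets, the wide pair, empty, for the nip roller: plates 12 mm thick at x = +-68 mm, 52 mm wide (y), 60 mm high, each with an open-topped slot 23.5 mm wide, flat floor 33 mm up, mouth flared 7 mm to each side over its top 7 mm. Origin at the underside (12 mm above the bench), midway between the plates; axes as the stand's.
- nip_seat (a point): Where the nip roller's origin lies when it is fully home: on the nip brackets' slot line, midway between the two plates, 55 mm above the bench (10 mm above the slot floors, 17 mm below the bracket tops).
- idler_bracket: Fixed pair of narrow aluminium brackets, empty, for the loose idler: plates 12 mm thick at x = +-68 mm, 40 mm wide (y), 60 mm high, slots 15 mm wide, floor 37 mm up, mouth flared 7 mm to each side over its top 7 mm. Origin at the underside (12 mm above the bench), midway between the plates; axes as the stand's.
- idler_seat (a point): Where the idler's origin lies when it is fully home: on the slot line, midway between the plates, 55 mm above the bench.
- taken_bracket: Fixed pair of narrow brackets, same as the idler brackets, already holding an idler, whose axis lies 43 mm above this origin.
- nip_roller: Loose nip roller, 0.37 to 0.63 kg: black rubber face 44 mm in diameter, 110 mm long; steel journals 20 mm in diameter, ends at x = -86 and +94 mm; toothed pulley 36 mm over the teeth at x = 81 to 94 mm, on the +x end only. Origin on the axis at mid-face (balance point within 2 mm); x along the axis towards the pulley. Starts level, axis 55 mm above the bench.
- nip_pulley (a point): Centre of the toothed pulley, 87 mm from the nip roller's origin along its +x.
- idler: Loose slim idler, 0.21 to 0.35 kg: bare aluminium face 36 mm in diameter and 110 mm long, steel journals 12 mm in diameter reaching x = +-86 mm, ends alike. Origin on the axis at mid-face, x along the axis. Starts level, axis 49.5 mm above the bench.
- seated_idler: Idler of the same make already lying home in the taken brackets. Stays there.
- saddle_a: Fixed plywood saddle under the nip roller: board 116 (x) by 78 (y) by 10 mm with two V-blocks 16 mm thick at x = +-42 mm, about 46 mm high and 64 mm wide, in which the roller's face rests along x; the 68 mm between the blocks are free for the fingers. Origin under the middle. Which saddle is nearer varies.
- saddle_b: A second fixed saddle just like saddle_a, under the loose idler.
- keeper (a joint): Keeper angle (rad). The keeper is a steel frame: two flat straps (12 x 5 mm, at x = +-68 mm) and a round cross bar at the free end. 0 = closed, level above the journals; it grows as the frame lifts and leans back over the stand's +y end; 1.57 = upright. Its stiff hinge holds it at any angle; moving it takes about 1 to 3 N at the bar. Stop at 0, no snap.
- keeper_hinge (a point): Midpoint of the keeper's hinge line, which runs along the stand's x axis 108 mm along the stand's +y, 76.5 mm above the bench.
- keeper_bar (a point): Middle of the keeper's cross bar: round steel 10 mm in diameter, 124 mm free between the straps, parallel to the stand's x axis, 240 mm from the hinge line. Closed it lies at the stand's y = -132 mm, 76.5 mm above the bench, with nothing but the base plate beneath.
- guide_near: Upright guide roller fixed to the bench on the robot's side, 50 mm in diameter (base flange 64 mm), 170 mm tall. Origin under its middle. An obstacle.
- guide_far: Another such upright guide roller, 50 mm in diameter, 170 mm tall, towards the far side. An obstacle.
- core_low: Loose cardboard core standing between saddles and stand, 58 mm in diameter, 36 mm tall. Origin under its middle. Leave it.
- core_black: Loose black core, 84 mm in diameter, 70 mm tall, right of the saddles. Leave it.
- tape_roll: Loose roll of red tape lying flat, 100 mm in diameter, 50 mm tall, right of the saddles. Leave it.
- screwdriver: Screwdriver lying on the bench beyond the stand, 20 mm thick handle. Leave it.
- label_roll: Loose roll of labels lying flat, 190 mm in diameter, 40 mm tall, at the left beyond the keeper. Leave it.
- cleaner: Loose cleaner bottle, 64 mm in diameter, 170 mm tall, at the left. Leave it.
- core_chuck: Loose steel core chuck standing upright, 68 mm in diameter, 124 mm tall, beyond the saddles. Leave it.

How it is judged (in metres and radians):
On the way, in this order (a step that is already met when the one before it is completed fails the run):
1. both rollers lie home in their own brackets, pulley on the side away from the robot (horizontal distance between nip_roller and nip_seat below 0.009 m and z of nip_roller in the frame of nip_seat between -0.004 and 0.004 m and angle between the x axis of nip_roller and the x axis of nip_bracket, either way round below 0.06 rad and x of nip_pulley in the frame of nip_bracket above 0.07 m and horizontal distance between idler and idler_seat below 0.009 m and z of idler in the frame of idler_seat between -0.004 and 0.004 m and angle between the x axis of idler and the x axis of idler_bracket, either way round below 0.06 rad), for 0.2 s.
2. the keeper is closed over the journals with both rollers still home (all of step 1 and value of joint keeper below 0.05 rad), for 0.2 s.
At the end, for the whole second after the job is handed in: Nip roller in the wide brackets (pulley at the stand's +x side), idler in the empty narrow ones, seated idler still in its own: each within 9 mm of its seat in plan, 4 mm in height, 0.06 rad in direction, at rest; keeper closed to within 0.05 rad (all of step 2 and horizontal distance between seated_idler and taken_bracket below 0.009 m and z of seated_idler in the frame of taken_bracket between 0.039 and 0.047 m and angle between the x axis of seated_idler and the x axis of taken_bracket, either way round below 0.06 rad and linear speed of each of nip_roller, idler, seated_idler below 0.03 m/s); the robot touches nothing.
It fails at once if a bystander on the bench is pushed more than 30 mm (distance of any of core_low, core_black, tape_roll, screwdriver, label_roll, cleaner, core_chuck from where it was at the start of the episode above 0.03 m).
It fails at once if the seated idler is lifted or dragged out of its slots (distance of seated_idler from where it was at the start of the episode above 0.02 m).
It fails at once if a roller falls into its slots instead of being lowered (faster than 0.6 m/s within 20 mm of its seat) ((distance between nip_roller and nip_seat below 0.02 m and linear speed of nip_roller above 0.6 m/s) or (distance between idler and idler_seat below 0.02 m and linear speed of idler above 0.6 m/s)).
It also fails if it takes over 72 s, if anything falls off the work surface, if the arm or the gripper's body presses on something with over 40 N, if the wrist force passes 120 N, or if a joint passes its speed limit or range.

## Working session

There is one attempt and no reset: what is moved stays moved. The work goes in short steps, Python scripts to look and compute and a tool call to move; the robot and the scene stay as the last step left them, time stands still between calls to the robot, and variables do not carry over. Pictures are saved under pics/ and viewed, about 8 in all and at most 12, crops included, and the job is handed in when it is done.

Besides the shell and the picture viewer there is one more tool, called after "Call:" as name([rows], argument=value, ...), one row to a line, values as JSON. play_rows: Moves the arm, as the interface text tells. Its arguments: {"type":"object","properties":{"steps":{"type":"array","items":{"type":"array","items":{"type":"number"}}},"squeeze":{"type":"number"}},"required":["steps"]}

```bash
mkdir -p pics; python3 - <<'E'
from workcell import robot
import cv2,numpy as np
o=robot.get_obs();print({k:np.round(v,3).tolist() for k,v in o.items()})
for c in("scene","top"):
    im=robot.grab_frame(c);cv2.imwrite(f"pics/{c}0.png",im[:,:,::-1]);k=robot.calibration(c)
    print(c,k)
    for n in ["nip_roller","idler","nip_bracket","idler_bracket","saddle_a","stand","keeper","guide_near"]:
        for d in robot.silhouettes(c,n)[:3]:
            y,x=np.nonzero(d["region"]);print(n,round(d["score"],2),np.round(d["bbox"]),x.mean().round(1),y.mean().round(1),len(x))
E
```

```text
{'time': 0.0, 'qpos': [1.095, 0.265, 1.605, 0.0, 1.274, -0.037], 'qd': [-0.001, -0.001, -0.001, -0.001, 0.001, 0.0], 'effort': [-0.0, -50.213, -35.687, 0.073, 0.03, -0.0], 'ee_pos': [286.466, 610.457, 251.396], 'tool_rot': [-0.684, -3.066, 0.003], 'wrist_force': [0.625, 0.199, 0.094], 'ft_torque': [0.002, -0.002, -0.037], 'width': 88.116}
scene {'fx': 577.6928834097043, 'fy': 577.6928834097043, 'cx': 323.75237078197284, 'cy': 238.20485410952378, 'R': array([[ 0.8890476 ,  0.45777425, -0.00609092],
       [ 0.36327032, -0.71348261, -0.5991471 ],
       [-0.27861988,  0.53045764, -0.8006158 ]]), 't': array([-494.19788473, -178.12535575, 1770.26967473])}
nip_roller 0.8 [199. 278. 243. 336.] 217.8 306.7 1074
idler 0.83 [232. 333. 303. 359.] 267.2 346.5 907
nip_bracket 0.65 [289. 202. 349. 251.] 318.5 229.4 1018
nip_bracket 0.3 [196. 376. 237. 422.] 214.9 397.4 1066
idler_bracket 0.74 [304. 189. 360. 234.] 331.7 212.3 735
saddle_a 0.91 [197. 302. 244. 347.] 224.7 322.7 678
saddle_a 0.57 [249. 336. 296. 375.] 272.3 360.8 820
stand 0.69 [275.  82. 408. 273.] 337.2 203.6 3640
keeper 0.75 [33
[... 527 characters left out ...]
 422.3 294.4 897
nip_roller 0.42 [486. 286. 525. 328.] 504.4 307.2 775
nip_roller 0.18 [394. 165. 420. 194.] 406.6 179.7 618
idler 0.91 [413. 212. 454. 258.] 432.7 235.1 619
nip_bracket 0.68 [286. 229. 306. 294.] 294.7 261.4 995
idler_bracket 0.96 [257. 228. 279. 290.] 269.4 259.3 809
idler_bracket 0.35 [329. 156. 352. 188.] 342.5 171.7 586
saddle_a 0.62 [402. 283. 446. 310.] 421.6 295.6 448
stand 0.92 [142. 208. 331. 298.] 258.5 257.7 5310
stand 0.69 [149. 213. 225. 280.] 179.0 245.6 1141
stand 0.6 [257. 232. 282. 291.] 269.0 259.7 763
keeper 0.7 [142. 216. 230. 282.] 178.8 246.0 796
guide_near 0.96 [338. 302. 365. 326.] 349.1 313.0 443
guide_near 0.22 [ 96. 203. 167. 269.] 128.2 235.1 3128
```

View pics/top0.png

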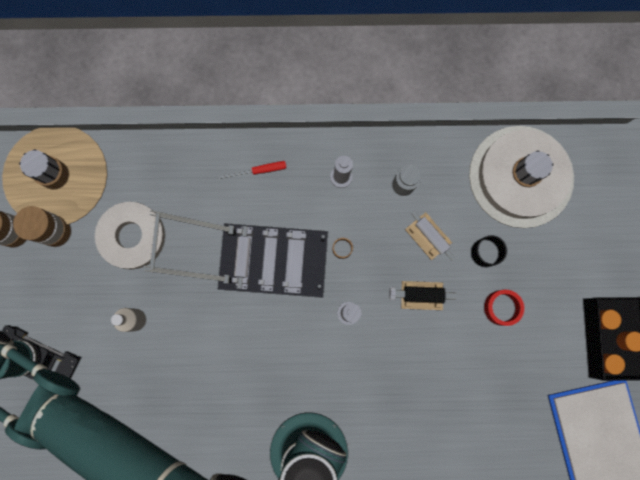

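View pics/scene0.png

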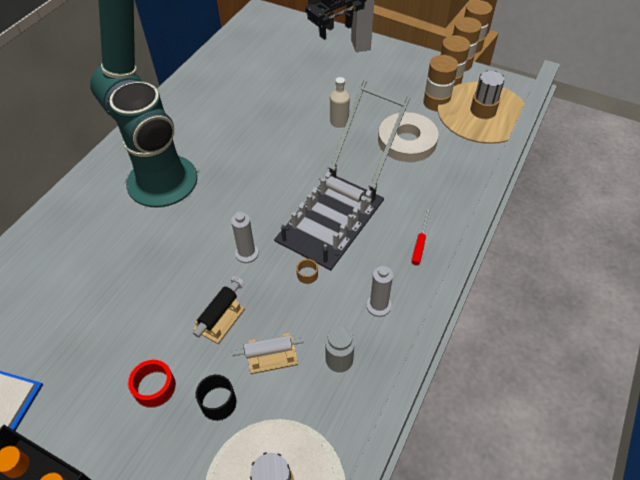

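```bash
python3 - <<'E'
import cv2,numpy as np
t=cv2.imread("pics/top0.png");s=cv2.imread("pics/scene0.png")
a=cv2.resize(t[205:305,210:340],None,fx=4.5,fy=4.5,interpolation=cv2.INTER_CUBIC)
b=cv2.resize(s[170:275,270:390],(600,525),interpolation=cv2.INTER_CUBIC)
b=cv2.resize(t[205:315,380:470],(368,450),interpolation=cv2.INTER_CUBIC)
print(a.shape)
c=np.zeros((600,800,3),np.uint8)
a=cv2.resize(t[205:305,210:342],(528,400),interpolation=cv2.INTER_CUBIC);c[:400,:528]=a
b=cv2.resize(t[205:315,385:463],(272,385),interpolation=cv2.INTER_CUBIC);c[:385,528:]=b
d=cv2.resize(s[172:272,272:388],(232,200),interpolation=cv2.INTER_CUBIC);c[400:,:232]=d
cv2.imwrite("pics/crop1.png",c)
E
```

```text
(450, 585, 3)
```

View pics/crop1.png

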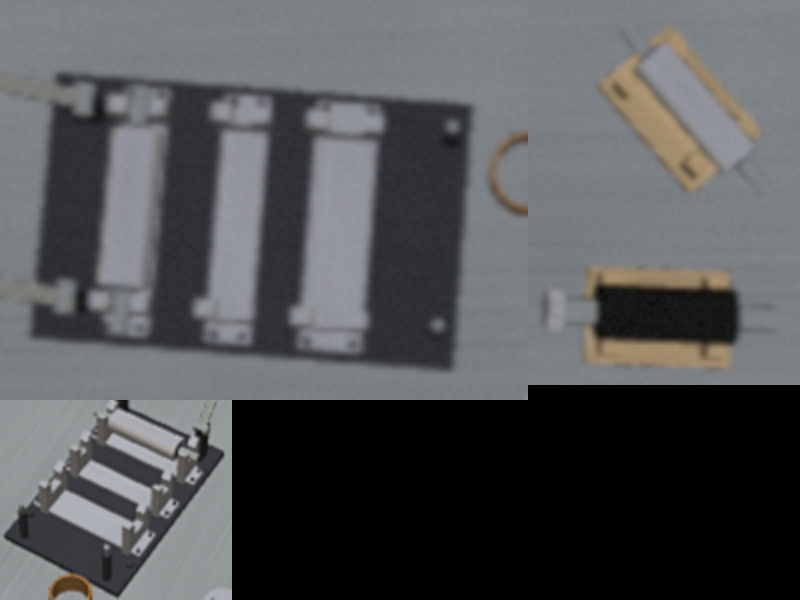

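```bash
cat > h.py <<'E'
import numpy as np,cv2
from scipy.optimize import least_squares
from scipy.spatial.transform import Rotation as Ro
from workcell import robot
def proj(c,X):
    k=robot.calibration(c);p=np.atleast_2d(X)@k["R"].T+k["t"]
    return np.c_[k["fx"]*p[:,0]/p[:,2]+k["cx"],k["fy"]*p[:,1]/p[:,2]+k["cy"]]
def unproj(c,uv,z):
    k=robot.calibration(c);uv=np.atleast_2d(uv).astype(float)
    d=np.c_[(uv[:,0]-k["cx"])/k["fx"],(uv[:,1]-k["cy"])/k["fy"],np.ones(len(uv))]@k["R"]
    C=-k["R"].T@k["t"];return C+d*((z-C[2])/d[:,2])[:,None]
def place(P,x,y,a,z=0):
    return np.c_[x+P[:,0]*np.cos(a)-P[:,1]*np.sin(a),y+P[:,0]*np.sin(a)+P[:,1]*np.cos(a),P[:,2]+z]
def cyl(x0,x1,r):
    t=np.linspace(0,2*np.pi,40);return np.array([[x,r*np.cos(u),r*np.sin(u)] for x in(x0,x1) for u in t])
def big(m):
    n,l,s,_=cv2.connectedComponentsWithStats(m.astype(np.uint8));return (l==1+np.argmax(s[1:,4])).astype(np.uint8)
def desc(poly_or_mask,m=False):
    M=cv2.moments(poly_or_mask,True) if m else cv2.moments(cv2.convexHull(poly_or_mask.astype(np.float32)))
    th=.5*np.arctan2(2*M["mu11"],M["mu20"]-M["mu02"])
    return np.array([M["m10"]/M["m00"],M["m01"]/M["m00"],th]),M["m00"]
def fit(c,mask,P,z,x0):
    d,A=desc(mask,True)
    def f(v):
        e,_=desc(proj(c,place(P,*v,z)));r=e-d;r[2]=np.sin(r[2])*40;return r
    s=least_squares(f,x0,x_scale=[10,10,.1]);return s.x,A,desc(proj(c,place(P,*s.x,z)))[1]
def yaw():
    R=Ro.from_rotvec(robot.get_obs()["tool_rot"]).as_matrix();return np.arctan2(R[1,0],R[0,0])
def plan(x,y,z,a=None):
    "tool-frame shift to world TCP point and turn about tool z to tool-x yaw a (mod pi)"
    o=robot.get_obs();R=Ro.from_rotvec(o["tool_rot"]).as_matrix()
    w=np.array([x,y,z])-o["ee_pos"];t=None
    if a is not None:
        t=-((a-yaw()+np.pi/2)%np.pi-np.pi/2)
    print("ee",np.round(o["ee_pos"],1),"q",np.round(o["qpos"],2),"yaw",round(yaw(),3),"F",np.round(o["wrist_force"],1),"w",round(o["width"],1),"t",round(o["time"],2),"tilt",np.round(R[:,2],3))
    print("shift world",np.round(w,1),"tool",np.round(R.T@w,1),"turn z",t)
E
cat > m.py <<'E'
from h import *
t=cv2.imread("pics/top0.png").astype(int);s=cv2.imread("pics/scene0.png").astype(int)
def box(m,l,tp,r,b):
    o=np.zeros_like(m);o[tp:b,l:r]=m[tp:b,l:r];return o
dark=t.max(2)<75
m=big(box(dark,395,275,460,315));print("nip top",fit("top",m,cyl(-55,55,22),55,[450,-190,1.57]))
print("nip  scene",fit("scene",big(box(s.max(2)<60,190,270,250,345)),cyl(-55,55,22),55,[450,-190,1.57]))
sat=t.max(2)-t.min(2)
m=big(box((t.min(2)>120)&(sat<45),405,205,460,262));print("idl top",fit("top",m,cyl(-55,55,18),49.5,[550,-210,.6]))
m=big(box((s.min(2)>140)&(s.max(2)-s.min(2)<40),240,330,300,365));print("idl scene",fit("scene",m,cyl(-55,55,18),49.5,[550,-210,.6]))
m=big(box(dark,212,212,335,302));ys,xs=np.nonzero(m);h=cv2.convexHull(np.c_[xs,ys].astype(np.int32))
r=cv2.minAreaRect(unproj("top",h[:,0],12)[:,:2].astype(np.float32));print("stand rect",r)
hm=np.zeros(m.shape,np.uint8);cv2.fillConvexPoly(hm,h,1)
P=np.array([[x,y,z] for x in(-95,95) for y in(-160,140) for z in(0,12)],float)
print("stand top",fit("top",hm,P,0,[540,100,0]))
ap=cv2.approxPolyDP(h,6,True)[:,0]
print("corners",ap.tolist(),np.round(unproj("top",ap,12),1).tolist())
for n,(uv,z) in dict(barL=((155,210),250),barR=((152,267),250),gn=((349,307),170),gf=((344,161),170)).items(): print(n,unproj("top",uv,z).round())
E
python3 m.py
```

```text
nip top (array([ 416.4295294 , -195.12028999,    1.49936418]), 608.0, 668.1945526101626)
nip  scene (array([ 428.56312877, -336.38977542,    0.95404001]), 725.0, 823.5950133791193)
idl top (array([ 6.39767046e+02, -3.42912404e+02,  6.00002660e-01]), 2325.0, 516.6376734508667)
idl scene (array([ 549.99998166, -210.00003094,    0.6       ]), 1116.0, 624.2274949052371)
stand rect ((526.5507202148438, 95.96818542480469), (295.4618835449219, 186.40740966796875), 84.79874420166016)
stand top (array([ 5.38782277e+02,  1.00000000e+02, -8.49437533e-02]), 6910.0, 7052.415310499491)
corners [[326, 232], [321, 296], [218, 288], [223, 235], [233, 225]] [[603.7, -56.4, 12.0], [422.0, -39.0, 12.0], [448.6, 251.0, 12.0], [599.3, 237.7, 12.0], [627.7, 209.2, 12.0]]
barL [[631. 372. 250.]]
barR [[490. 377. 250.]]
gn [[ 387. -107.  170.]]
gf [[ 770. -103.  170.]]
```

```bash
sed -i 's/x_scale=\[10,10,.1\]/diff_step=1e-2,x_scale=[100,100,.1]/' h.py; cat > m2.py <<'E'
from h import *
import sys
T,S=sys.argv[1:3]
t=cv2.imread(T).astype(int);s=cv2.imread(S).astype(int)
def box(m,l,tp,r,b):
    o=np.zeros_like(m);o[tp:b,l:r]=m[tp:b,l:r];return o
print("idler px",t[235,432],"bench",t[250,405],"idl s",s[347,268],"bench s",s[330,300])
for th in (75,95):
    m=big(box(t.max(2)<th,395,275,460,315));print("nip top",fit("top",m,cyl(-55,55,22),55,[416,-195,1.55]))
    m=big(box(s.max(2)<th,190,270,250,345));print("nip scene",fit("scene",m,cyl(-55,55,22),55,[416,-195,1.55]))
for th in (150,160,170):
    m=big(box((t.min(2)>th),405,205,460,262));print(th,"idl top",fit("top",m,cyl(-55,55,18),49.5,[540,-210,.6]))
    m=big(box((s.min(2)>th),240,330,300,365));print("idl scene",fit("scene",m,cyl(-55,55,18),49.5,[540,-210,.6]))
# stand: refine hull by nearest edge
for c,im,b in(("top",t,(212,212,335,302)),("scene",s,(270,160,390,275))):
    m=box(im.max(2)<85,*b);m=big(m);ys,xs=np.nonzero(m);h=cv2.convexHull(np.c_[xs,ys].astype(np.int32))
    ex=[]
    cs,_=cv2.findContours(m,cv2.RETR_EXTERNAL,cv2.CHAIN_APPROX_NONE);pts=cs[0][:,0]+0.0
    W=unproj(c,pts,12)[:,:2]
    def res(v):
        x,y,a=v;d=W-[x,y];u=d[:,0]*np.cos(a)+d[:,1]*np.sin(a);w=-d[:,0]*np.sin(a)+d[:,1]*np.cos(a)
        return np.maximum(abs(u)-95+1.3,abs(w+10)-150+1.3)
    q=least_squares(res,[527,100,-.09],loss="cauchy",f_scale=1.5);print(c,"stand",q.x,np.median(abs(q.fun)),len(W))
E
python3 m2.py pics/top0.png pics/scene0.png
```

```text
idler px [154 144 143] bench [131 128 123] idl s [181 174 172] bench s [154 154 148]
nip top (array([ 420.8209305 , -321.30146093,    1.51497075]), 608.0, 682.5756372972392)
nip scene (array([ 423.32918573, -321.22416195,    1.51521487]), 755.0, 837.8050996430684)
nip top (array([ 420.71193861, -322.08966059,    1.51577447]), 659.0, 682.6899857781827)
nip scene (array([ 423.24331971, -321.11038403,    1.51221164]), 780.0, 837.727170934435)Traceback (most recent call last):
  File "m2.py", line 12, in <module>
    m=big(box((t.min(2)>th),405,205,460,262));print(th,"idl top",fit("top",m,cyl(-55,55,18),49.5,[540,-210,.6]))
  File "h.py", line 17, in big
    n,l,s,_=cv2.connectedComponentsWithStats(m.astype(np.uint8));return (l==1+np.argmax(s[1:,4])).astype(np.uint8)
                                                                              ~~~~~~~~~^^^^^^^^^
    return _wrapfunc(a, 'argmax', axis=axis, out=out, **kwds)
    return bound(*args, **kwds)
ValueError: attempt to get argmax of an empty sequence
```

```bash
sed -i 's/for th in (150,160,170)/for th in (134,137)/; s/s.min(2)>th/s.min(2)>th+26/; s/\[540,-210,.6\]/[560,-340,.7]/g' m2.py; python3 m2.py pics/top0.png pics/scene0.png|tail -7; python3 -c "
from h import *
plan(421.5,-321.5,150,1.515)"
```

```text
nip scene (array([ 423.24331971, -321.11038403,    1.51221164]), 780.0, 837.727170934435)
134 idl top (array([ 585.92565479, -353.78529786,    0.65826942]), 393.0, 522.0493028010242)
idl scene (array([ 585.64402178, -349.83534625,    0.66226382]), 481.0, 713.5532920535188)
137 idl top (array([ 586.00133094, -353.63900261,    0.65958626]), 375.0, 522.0335474852473)
idl scene (array([ 585.67301038, -349.53605921,    0.66670052]), 467.0, 713.3839720855467)
top stand [ 5.27368792e+02  1.06238749e+02 -8.85334469e-02] 2.681055042971356 684
scene stand [ 5.30918790e+02  9.91191998e+01 -8.67622683e-02] 8.151844406175922 389
ee [286.8 611.1 252.7] q [ 1.1   0.26  1.6  -0.    1.27 -0.04] yaw 2.703 F [ 0.5  0.1 -0.9] w 88.4 t 0.9 tilt [ 0.  0. -1.]
shift world [ 134.7 -932.6 -102.7] tool [-518.1 -787.   102.7] turn z 1.1878422979559116
```

Call:
play_rows([
  [-24.4,-32.8,-3.6,0,0,0,0],
  [-24.4,-32.8,-3.6,0,0,0,0],
  [-24.4,-32.8,-3.6,0,0,0,0],
  [-24.4,-32.8,-3.6,0,0,0,0],
  [-24.4,-32.8,-3.6,0,0,0,0],
  [-24.4,-32.8,-3.6,0,0,0,0],
  [-24.4,-32.8,-3.6,0,0,0,0],
  [-24.4,-32.8,-3.6,0,0,0,0],
], squeeze=20)

```text
time: 1.57
ee_pos: [351.9, 288.8, 281.9]
tool_rot: [0.683, 3.066, 0.001]
wrist_force: [0.7, 0.4, 0.2]
width: 88.7
```

Call:
play_rows([
  [-24.4,-32.8,-3.6,0,0,0,0],
  [-24.4,-32.8,-3.6,0,0,0,0],
  [-24.4,-32.8,-3.6,0,0,0,0],
  [-24.4,-32.8,-3.6,0,0,0,0],
  [-24.4,-32.8,-3.6,0,0,0,0],
  [-24.4,-32.8,-3.6,0,0,0,0],
  [-18,-33,0,0,0,0,0],
  [-18,-33,0,0,0,0,0],
])

```text
time: 2.23
ee_pos: [405.5, -26.8, 303.9]
tool_rot: [0.684, 3.064, 0.0]
wrist_force: [0.1, -0.0, -0.3]
width: 88.1
```

Call:
play_rows([
  [-18,-33,0,0,0,0,0],
  [-18,-33,0,0,0,0,0],
  [-18,-33,0,0,0,0,0],
  [-18,-33,0,0,0,0,0],
  [-18,-33,0,0,0,0,0],
  [-18,-33,0,0,0,0,0],
  [-18,-33,0,0,0,0,0],
  [-16,-31,0,0,0,0,0],
])

```text
time: 2.9
ee_pos: [422.5, -324.6, 303.3]
tool_rot: [0.685, 3.065, -0.001]
wrist_force: [1.5, 0.0, -0.6]
width: 88.2
```

Call:
play_rows([
  [0,0,12,0,0,0.119,0],
  [0,0,12,0,0,0.119,0],
  [0,0,12,0,0,0.119,0],
  [0,0,12,0,0,0.119,0],
  [0,0,12,0,0,0.119,0],
  [0,0,12,0,0,0.119,0],
  [0,0,12,0,0,0.119,0],
  [0,0,12,0,0,0.119,0],
])

```text
time: 3.57
ee_pos: [422.7, -322.4, 206.7]
tool_rot: [2.02, 2.406, 0.0]
wrist_force: [-0.1, 0.3, -0.5]
width: 88.0
```

Call:
play_rows([
  [0,0,12,0,0,0.119,0],
  [0,0,12,0,0,0.117,0],
  [0,0,0,0,0,0,0],
])

```text
time: 3.82
ee_pos: [421.3, -321.2, 180.6]
tool_rot: [-2.283, -2.152, 0.001]
wrist_force: [0.1, 0.0, -0.6]
width: 88.1
```

```bash
python3 -c "
from h import *
plan(421.5,-321.5,60,1.515)"
```

```text
ee [ 421.3 -321.2  180.6] q [-0.7   0.05  1.99  0.    1.11 -0.64] yaw 1.512 F [ 0.1  0.  -0.6] w 88.1 t 3.82 tilt [-0.003  0.003 -1.   ]
shift world [   0.2   -0.3 -120.6] tool [ -0.6   0.6 120.6] turn z -0.0031700600028732318
```

Call:
play_rows([
  [0,0,33,0,0,0,0],
  [0,0,33,0,0,0,0],
  [0,0,33,0,0,0,0],
  [0,0,21,0,0,0,0],
  [0,0,10,0,0,0,0],
  [0,0,0,0,0,0,0],
], squeeze=20)

```text
time: 4.32
ee_pos: [421.3, -321.2, 51.1]
tool_rot: [-2.277, -2.158, 0.001]
wrist_force: [-0.3, 0.7, -0.6]
width: 88.0
```

Call:
play_rows([
  [0,0,0,0,0,0,0.4],
  [0,0,0,0,0,0,0.6],
  [0,0,0,0,0,0,0.8],
  [0,0,0,0,0,0,1],
  [0,0,0,0,0,0,1],
  [0,0,0,0,0,0,1],
  [0,0,0,0,0,0,1],
], squeeze=25)

```text
time: 4.9
ee_pos: [423.6, -322.7, 53.8]
tool_rot: [2.281, 2.157, 0.001]
wrist_force: [9.3, 3.1, -0.8]
width: 43.7
```

Call:
play_rows([
  [0,0,-15,0,0,0,1],
  [0,0,-30,0,0,0,1],
  [0,0,-35,0,0,0,1],
  [0,0,-35,0,0,0,1],
  [0,0,-35,0,0,0,1],
  [0,0,-30,0,0,0,1],
  [0,0,-10,0,0,0,1],
  [0,0,0,0,0,0,1],
])

```text
time: 5.57
ee_pos: [423.9, -323.4, 245.8]
tool_rot: [2.279, 2.155, 0.001]
wrist_force: [0.8, -0.5, -4.7]
width: 43.4
```

```bash
python3 - <<'E'
from h import *
for n,uv in dict(nip=(295,263),idl=(269.7,260.5)).items(): print(n,unproj("top",uv,15).round(1))
def st(x,y): a=-.088; return np.array([527.4+x*np.cos(a)-y*np.sin(a),106+x*np.sin(a)+y*np.cos(a)])
print("exp",st(0,-72),st(0,0))
# overlay predicted bracket-top slots/studs/lugs
t=cv2.imread("pics/top0.png");L=[]
for y in(-72,0,72):
  for x in(-74,-62,62,74):L.append([*st(x,y),72])
for x in(-68,68):L.append([*st(x,-146),86])
for x in(-95,95):
  for y in(-160,140):L.append([*st(x,y),12])
p=proj("top",np.array(L));k=5
c=cv2.resize(t[210:305,212:335],None,fx=k*1.2,fy=k*1.2,interpolation=cv2.INTER_CUBIC)
for u,v in p: cv2.circle(c,(int((u-212+.5)*6),int((v-210+.5)*6)),3,(0,0,255),1)
cv2.imwrite("pics/ov1.png",c);print(c.shape)
s=robot.grab_frame("scene")[:,:,::-1];t1=robot.grab_frame("top")[:,:,::-1]
cv2.imwrite("pics/top1.png",t1);cv2.imwrite("pics/scene1.png",s)
plan(521,34.5,200,-.088)
E
```

```text
nip [[515.9  33.   15. ]]
idl [[524.  104.6  15. ]]
exp [521.0721745   34.27860414] [527.4 106. ]
(570, 738, 3)
ee [ 421.8 -321.6  241.1] q [-0.7  -0.    1.92 -0.    1.22 -0.64] yaw 1.515 F [-1.1  0.9 -5.9] w 43.2 t 5.67 tilt [-0.002  0.002 -1.   ]
shift world [ 99.2 356.1 -41.1] tool [361.1  79.2  41.5] turn z -1.5388061052867306
```

View pics/ov1.png

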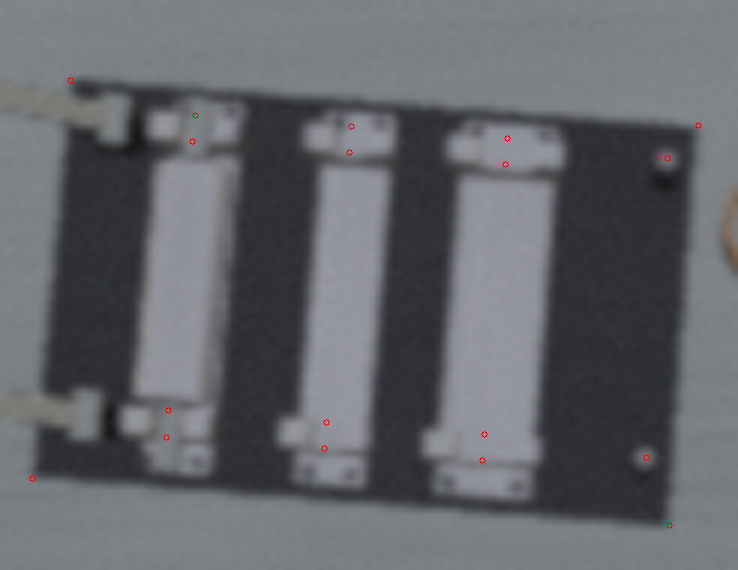

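Call:
play_rows([
  [40.1,8.8,0,0,0,0,1],
  [40.1,8.8,0,0,0,0,1],
  [40.1,8.8,0,0,0,0,1],
  [40.1,8.8,0,0,0,0,1],
  [40.1,8.8,0,0,0,0,1],
  [40.1,8.8,0,0,0,0,1],
  [40.1,8.8,0,0,0,0,1],
  [40.1,8.8,0,0,0,0,1],
])

```text
time: 6.33
ee_pos: [508.8, -3.9, 239.0]
tool_rot: [-2.279, -2.155, 0.007]
wrist_force: [1.1, 0.2, -4.3]
width: 43.2
```

Call:
play_rows([
  [40.1,8.8,0,0,0,0,1],
  [0,0,6,0,0,0.1145,1],
  [0,0,6,0,0,0.1145,1],
  [0,0,6,0,0,0.1145,1],
  [0,0,6,0,0,0.1145,1],
  [0,0,6,0,0,0.1145,1],
  [0,0,6,0,0,0.1145,1],
  [0,0,6,0,0,0.1145,1],
])

```text
time: 7.0
ee_pos: [519.3, 33.6, 196.4]
tool_rot: [-2.945, -1.088, 0.011]
wrist_force: [0.8, 0.9, -4.4]
width: 43.3
```

Call:
play_rows([
  [0,0,6,0,0,0.1145,1],
  [0,0,6,0,0,0.1145,1],
  [0,0,6,0,0,0.1145,1],
  [0,0,6,0,0,0.1145,1],
  [0,0,6,0,0,0.1145,1],
  [0,0,6,0,0,0.1145,1],
  [0,0,6,0,0,0.1145,1],
  [0,0,0,0,0,0,1],
])

```text
time: 7.67
ee_pos: [518.2, 33.5, 153.8]
tool_rot: [3.138, -0.143, -0.015]
wrist_force: [-0.2, -1.0, -4.2]
width: 43.1
```

```bash
python3 - <<'E'
from h import *
t=robot.grab_frame("top")[:,:,::-1];s=robot.grab_frame("scene")[:,:,::-1]
cv2.imwrite("pics/top2.png",t);cv2.imwrite("pics/scene2.png",s)
plan(521,34.5,100,-.088)
a=cv2.resize(t[195:315,215:345],(520,480),interpolation=cv2.INTER_CUBIC)
b=cv2.resize(s[130:280,260:400],(280,300),interpolation=cv2.INTER_CUBIC)
c=np.zeros((480,800,3),np.uint8);c[:,:520]=a;c[:300,520:]=b;cv2.imwrite("pics/crop2.png",c)
E
```

```text
ee [519.7  33.5 156. ] q [0.02 0.06 2.03 0.   1.06 1.67] yaw -0.085 F [ 0.6 -0.3 -4.6] w 43.1 t 7.77 tilt [-0.006 -0.    -1.   ]
shift world [  1.3   1.  -56. ] tool [ 1.5 -1.1 56. ] turn z 0.0030347243343269437
```

View pics/crop2.png

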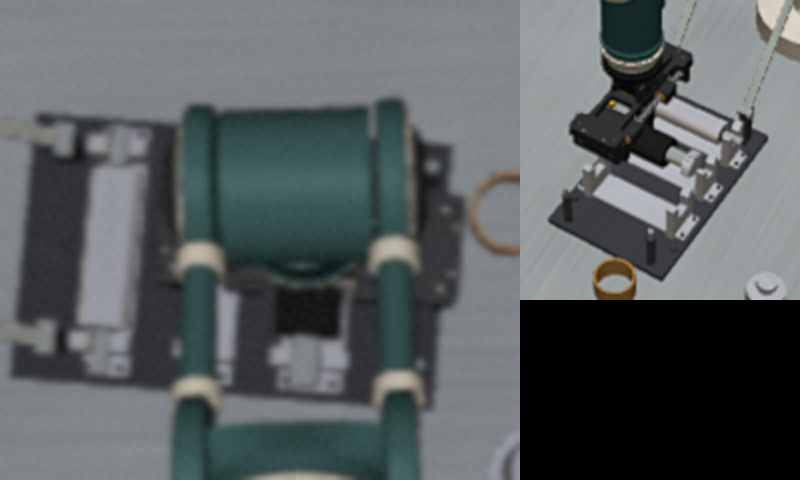

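```bash
python3 - <<'E'
from h import *
t=cv2.imread("pics/top2.png");s=cv2.imread("pics/scene2.png")
a=-.086;g=[519,33.5]
def R(x,r): return place(cyl(x,x,r),*g,a,159.5)
k=10
def show(im,c,l,tp,r,b,sets):
    o=cv2.resize(im[tp:b,l:r],None,fx=k,fy=k,interpolation=cv2.INTER_CUBIC)
    for P,col in sets:
        q=((proj(c,P)-[l,tp]+.5)*k).astype(np.int32);cv2.polylines(o,[q],True,col,1)
    return o
st=lambda x,y,z:np.r_[527.4+x*np.cos(-.088)-y*np.sin(-.088),106+x*np.sin(-.088)+y*np.cos(-.088),z]
sl=[(np.array([st(x,-72+d,72) for x in(-74,-62) for d in (-18.75,18.75)])[[0,1,3,2]],(255,0,255)),(np.array([st(x,-72+d,65) for x in(-74,-62) for d in (-11.75,11.75)])[[0,1,3,2]],(0,255,255))]
A=show(t,"top",270,260,310,300,[(R(-55,22),(0,0,255)),(R(-86,10),(0,255,0))]+sl)
B=show(s,"scene",325,190,360,230,[(R(94,18),(0,0,255)),(R(81,18),(0,255,0))])
c=np.zeros((400,760,3),np.uint8);c[:,:400]=A;c[:,405:755]=B;cv2.imwrite("pics/crop3.png",c)
E
```

```text
(no output)
```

View pics/crop3.png

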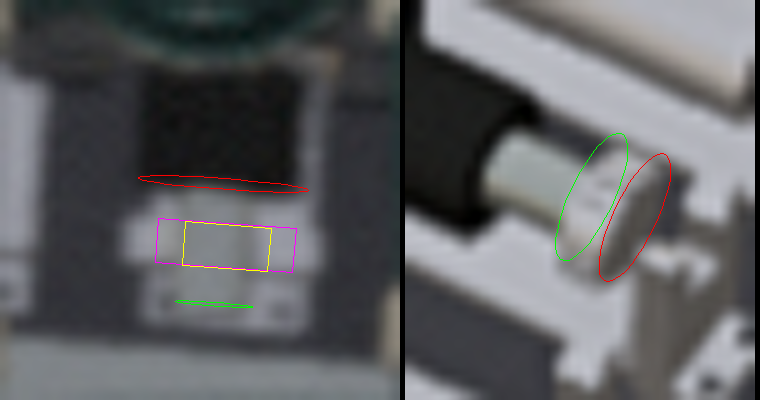

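Call:
play_rows([
  [1.5,-0.6,20,0,0,0,1],
  [0,0,25,0,0,0,1],
  [0,0,20,0,0,0,1],
  [0,0,13,0,0,0,1],
  [0,0,5,0,0,0,1],
  [0,0,4,0,0,0,1],
  [0,0,0,0,0,0,1],
])

```text
time: 8.35
ee_pos: [523.2, 34.0, 71.6]
tool_rot: [3.139, -0.137, -0.002]
wrist_force: [-0.8, -0.8, -3.7]
width: 43.3
```

Call:
play_rows([
  [0,0,4,0,0,0,1],
  [0,0,4,0,0,0,1],
  [0,0,0,0,0,0,1],
])

```text
time: 8.6
ee_pos: [523.7, 34.0, 64.2]
tool_rot: [-3.139, 0.138, -0.001]
wrist_force: [0.1, 0.1, -5.0]
width: 43.6
```

Call:
play_rows([
  [-1,0,3,0,0,0,1],
  [0,0,3,0,0,0,1],
  [0,0,2,0,0,0,1],
  [0,0,2,0,0,0,1],
  [0,0,1,0,0,0,1],
  [0,0,0,0,0,0,1],
])

```text
time: 9.1
ee_pos: [522.5, 34.1, 53.5]
tool_rot: [3.139, -0.138, -0.001]
wrist_force: [-2.0, 0.1, 0.8]
width: 43.5
```

Call:
play_rows([
  [0,0,1,0,0,0,1],
  [0,0,1,0,0,0,1],
  [0,0,0,0,0,0,1],
])

```text
time: 9.35
ee_pos: [522.6, 34.2, 53.3]
tool_rot: [3.138, -0.138, -0.001]
wrist_force: [-9.2, -0.3, 16.3]
width: 43.5
```

Call:
play_rows([
  [0,0,-1.5,0,0,0,1],
  [0,0,0,0,0,0,0.38],
  [0,0,0,0,0,0,0.3],
  [0,0,0,0,0,0,0.3],
  [0,0,-12,0,0,0,0.3],
  [0,0,-35,0,0,0,0.3],
  [0,0,-40,0,0,0,0.3],
  [0,0,-40,0,0,0,0],
])

```text
time: 10.02
ee_pos: [521.7, 34.1, 180.9]
tool_rot: [3.138, -0.139, -0.003]
wrist_force: [0.4, 0.9, -0.5]
width: 66.4
```

```bash
python3 - <<'E'
from h import *
plan(586,-352,200,.66)
E
```

```text
ee [521.7  34.1 180.9] q [ 0.02  0.04  2.   -0.    1.11  1.68] yaw -0.088 F [ 0.4  0.9 -0.5] w 66.4 t 10.02 tilt [-0.002 -0.    -1.   ]
shift world [  64.3 -386.1   19.1] tool [ 98.  378.9 -19.2] turn z -0.7482231533030883
```

Call:
play_rows([
  [9.8,37.9,-4,0,0,0,0],
  [9.8,37.9,-4,0,0,0,0],
  [9.8,37.9,-4,0,0,0,0],
  [9.8,37.9,-4,0,0,0,0],
  [9.8,37.9,-3,0,0,0,0],
  [9.8,37.9,0,0,0,0,0],
  [9.8,37.9,0,0,0,0,0],
  [9.8,37.9,0,0,0,0,0],
])

```text
time: 10.68
ee_pos: [574.2, -277.0, 199.8]
tool_rot: [3.138, -0.139, 0.002]
wrist_force: [0.6, 0.1, -0.6]
width: 88.0
```

Call:
play_rows([
  [9.8,37.9,0,0,0,0,0],
  [9.8,37.9,0,0,0,0,0],
  [0,0,8,0,0,-0.107,0],
  [0,0,8,0,0,-0.107,0],
  [0,0,8,0,0,-0.107,0],
  [0,0,8,0,0,-0.107,0],
  [0,0,8,0,0,-0.107,0],
  [0,0,8,0,0,-0.107,0],
])

```text
time: 11.35
ee_pos: [586.9, -352.4, 151.0]
tool_rot: [3.019, 0.866, 0.001]
wrist_force: [0.2, -0.1, 0.7]
width: 88.1
```

Call:
play_rows([
  [0,0,8,0,0,-0.106,0],
  [0,0,0,0,0,0,0],
])

```text
time: 11.52
ee_pos: [585.9, -351.5, 141.3]
tool_rot: [-2.969, -1.021, 0.003]
wrist_force: [0.0, -0.4, -1.1]
width: 88.2
```

```bash
python3 - <<'E'
from h import *
t=robot.grab_frame("top")[:,:,::-1];s=robot.grab_frame("scene")[:,:,::-1]
cv2.imwrite("pics/top3.png",t);cv2.imwrite("pics/scene3.png",s)
plan(586,-352,44.5,.66)
a=cv2.resize(t[205:305,140:345],None,fx=2.6,fy=2.6,interpolation=cv2.INTER_CUBIC)
b=cv2.resize(s[80:280,250:420],None,fx=1.5,fy=1.5,interpolation=cv2.INTER_CUBIC)
d=cv2.resize(s[290:390,195:325],None,fx=3.3,fy=3.3,interpolation=cv2.INTER_CUBIC)
c=np.zeros((600,800,3),np.uint8);c[:260,:533]=a;c[:300,540:795]=b;c[265:595,:429]=d;cv2.imwrite("pics/crop4.png",c)
E
```

```text
ee [ 586.7 -352.   142.9] q [-0.58  0.36  1.69 -0.    1.09  0.34] yaw 0.657 F [-0.2 -0.  -0.7] w 88.1 t 11.62 tilt [-0.  0. -1.]
shift world [ -0.7   0.  -98.4] tool [-0.6 -0.4 98.4] turn z -0.003250977779383213
```

View pics/crop4.png

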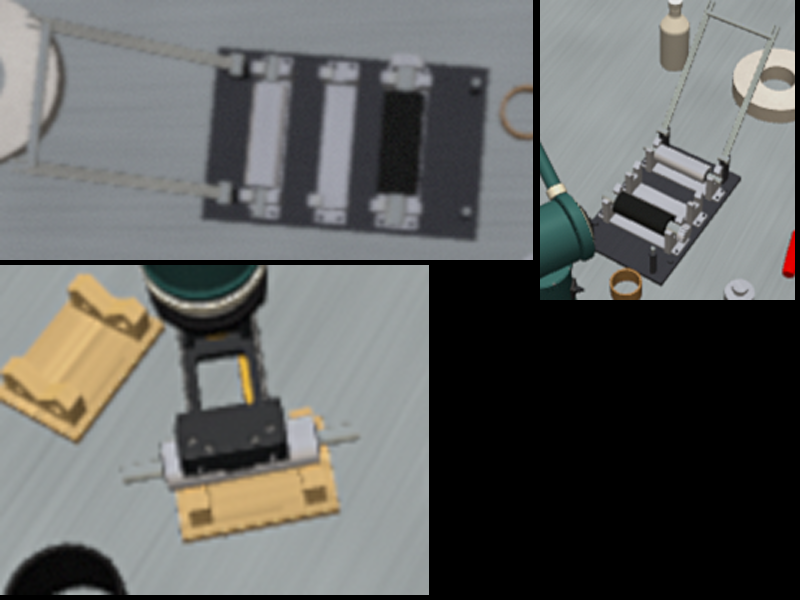

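Call:
play_rows([
  [0,0,33,0,0,0,0],
  [0,0,30,0,0,0,0],
  [0,0,25,0,0,0,0],
  [0,0,9.5,0,0,0,0],
  [0,0,0,0,0,0,0],
  [0,0,0,0,0,0,0.4],
  [0,0,0,0,0,0,0.6],
  [0,0,0,0,0,0,1],
])

```text
time: 12.28
ee_pos: [588.5, -353.2, 47.9]
tool_rot: [2.969, 1.016, 0.004]
wrist_force: [-0.4, -0.2, 0.4]
width: 70.0
```

Call:
play_rows([
  [0,0,0,0,0,0,1],
  [0,0,0,0,0,0,1],
  [0,0,0,0,0,0,1],
  [0,0,0,0,0,0,1],
  [0,0,0,0,0,0,1],
])

```text
time: 12.7
ee_pos: [587.4, -352.7, 45.6]
tool_rot: [2.97, 1.017, 0.002]
wrist_force: [4.1, -7.1, 1.1]
width: 37.0
```

Call:
play_rows([
  [0,0,-15,0,0,0,1],
  [0,0,-30,0,0,0,1],
  [0,0,-40,0,0,0,1],
  [0,0,-40,0,0,0,1],
  [0,0,-30,0,0,0,1],
  [19.5,-33.2,-10,0,0,0,1],
  [19.5,-33.2,0,0,0,0,1],
  [19.5,-33.2,0,0,0,0,1],
])

```text
time: 13.37
ee_pos: [571.9, -236.9, 212.1]
tool_rot: [2.972, 1.014, 0.003]
wrist_force: [0.8, 1.2, -2.6]
width: 35.1
```

Call:
play_rows([
  [19.5,-33.2,0,0,0,0,1],
  [19.5,-33.2,0,0,0,0,1],
  [19.5,-33.2,0,0,0,0,1],
  [19.5,-33.2,0,0,0,0,1],
  [19.5,-33.2,0,0,0,0,1],
  [19.5,-33.2,0,0,0,0,1],
  [19.5,-33.2,0,0,0,0,1],
  [19.5,-33.2,0,0,0,0,1],
])

```text
time: 14.03
ee_pos: [531.0, 69.7, 210.1]
tool_rot: [-2.972, -1.017, 0.001]
wrist_force: [-0.1, 0.6, -2.2]
width: 35.3
```

Call:
play_rows([
  [19.5,-33.2,0,0,0,0,1],
  [0,0,9,0,0,0.1065,1],
  [0,0,9,0,0,0.1065,1],
  [0,0,9,0,0,0.1065,1],
  [0,0,9,0,0,0.1065,1],
  [0,0,9,0,0,0.1065,1],
  [0,0,9,0,0,0.1065,1],
  [0,0,9,0,0,0.1065,1],
])

```text
time: 14.7
ee_pos: [526.7, 106.2, 146.6]
tool_rot: [3.138, -0.143, -0.002]
wrist_force: [-0.5, 0.5, -1.8]
width: 35.1
```

Call:
play_rows([
  [0,0,0,0,0,0,1],
  [0,0,0,0,0,0,1],
])

```text
time: 14.87
ee_pos: [526.4, 106.1, 146.5]
tool_rot: [3.139, -0.13, -0.004]
wrist_force: [-0.2, 0.1, -1.9]
width: 34.8
```

```bash
cat > v.py <<'E'
from h import *
import sys
n,g,zt=sys.argv[1],[float(sys.argv[2]),float(sys.argv[3])],float(sys.argv[4])
t=robot.grab_frame("top")[:,:,::-1];s=robot.grab_frame("scene")[:,:,::-1]
cv2.imwrite(f"pics/top{n}.png",t);cv2.imwrite(f"pics/scene{n}.png",s)
plan(527.4,106,50,-.088)
a=-.088
def R(x,r): return place(cyl(x,x,r),*g,a,zt)
def show(im,c,l,tp,r,b,sets,k):
    o=cv2.resize(im[tp:b,l:r],None,fx=k,fy=k,interpolation=cv2.INTER_CUBIC)
    for P,col in sets:
        q=((proj(c,P)-[l,tp]+.5)*k).astype(np.int32);cv2.polylines(o,[q],True,col,1)
    return o
st=lambda x,y,z:np.r_[527.4+x*np.cos(a)-y*np.sin(a),106+x*np.sin(a)+y*np.cos(a),z]
sl=[(np.array([st(x,d,z) for x in(X-6,X+6) for d in (-w,w)])[[0,1,3,2]],col) for X in(-68,68) for z,w,col in((72,14.5,(255,0,255)),(65,7.5,(0,255,255)))]
E=[(R(-55,18),(0,0,255)),(R(-86,6),(0,255,0)),(R(55,18),(0,0,255)),(R(86,6),(0,255,0))]
A=show(t,"top",245,215,305,305,E+sl,6);B=show(s,"scene",285,150,375,240,E+sl,4.8)
c=np.zeros((540,800,3),np.uint8);c[:,:360]=A;c[:432,365:797]=B;cv2.imwrite(f"pics/v{n}.png",c)
E
python3 v.py 4 527.4 106 156
```

```text
ee [527.6 106.2 147.7] q [0.15 0.1  2.   0.   1.04 1.81] yaw -0.083 F [ 0.8  0.2 -2.2] w 35.3 t 14.97 tilt [ 0.  0. -1.]
shift world [ -0.2  -0.2 -97.7] tool [-0.2  0.2 97.7] turn z 0.004699967507451719
```

View pics/v4.png

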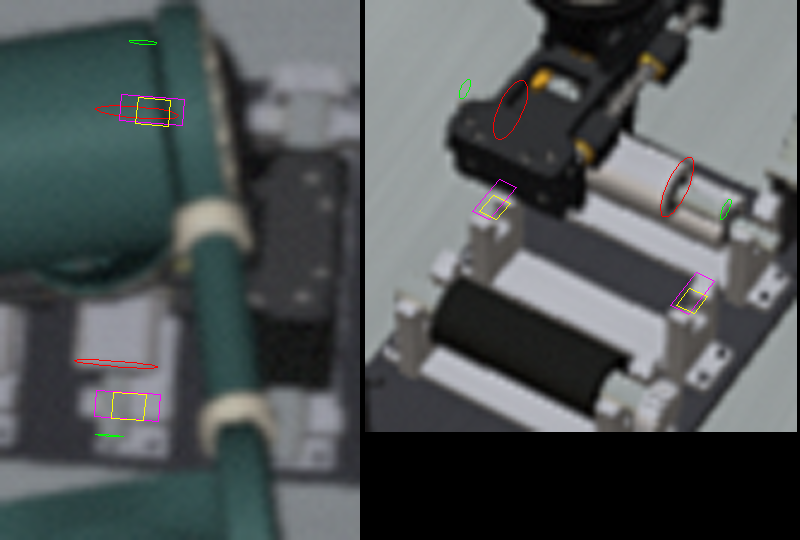

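Call:
play_rows([
  [0,0,20,0,0,0.004,1],
  [0,0,25,0,0,0,1],
  [0,0,20,0,0,0,1],
  [0,0,10,0,0,0,1],
  [0,0,4,0,0,0,1],
  [0,0,0,0,0,0,1],
])

```text
time: 15.47
ee_pos: [527.2, 106.1, 67.7]
tool_rot: [3.138, -0.14, -0.002]
wrist_force: [-1.2, -0.8, -2.7]
width: 35.4
```

Call:
play_rows([
  [0,0,3,0,0,0,1],
  [0,0,3,0,0,0,1],
  [0,0,3,0,0,0,1],
  [0,0,0,0,0,0,1],
])

```text
time: 15.8
ee_pos: [527.9, 106.1, 59.5]
tool_rot: [3.138, -0.141, 0.002]
wrist_force: [0.9, -1.8, -2.3]
width: 35.2
```

Call:
play_rows([
  [0,0,2,0,0,0,1],
  [0,0,2,0,0,0,1],
  [0,0,2,0,0,0,1],
  [0,0,1,0,0,0,1],
  [0,0,0,0,0,0,1],
])

```text
time: 16.22
ee_pos: [527.2, 106.1, 51.7]
tool_rot: [3.138, -0.141, -0.001]
wrist_force: [-0.2, -1.3, -2.1]
width: 35.1
```

Call:
play_rows([
  [0,0,1,0,0,0,1],
  [0,0,1,0,0,0,1],
  [0,0,0,0,0,0,1],
])

```text
time: 16.47
ee_pos: [527.4, 106.2, 51.3]
tool_rot: [3.138, -0.141, -0.001]
wrist_force: [-3.0, -1.8, 7.9]
width: 34.8
```

Call:
play_rows([
  [0,0,0.8,0,0,0,1],
  [0,0,0,0,0,0,1],
])

```text
time: 16.63
ee_pos: [527.4, 106.2, 51.2]
tool_rot: [3.138, -0.141, -0.001]
wrist_force: [-6.1, -1.4, 13.9]
width: 35.0
```

Call:
play_rows([
  [0,0,-1.2,0,0,0,1],
  [0,0,0,0,0,0,0.47],
  [0,0,0,0,0,0,0.4],
  [0,0,0,0,0,0,0.4],
  [0,0,-12,0,0,0,0.4],
  [0,0,-35,0,0,0,0.4],
  [0,0,-40,0,0,0,0.4],
  [0,0,-41,0,0,0,0.4],
])

```text
time: 17.3
ee_pos: [526.4, 106.1, 179.5]
tool_rot: [3.138, -0.141, -0.004]
wrist_force: [0.5, -0.3, -0.8]
width: 52.8
```

```bash
cat > k.py <<'E'
from h import *
a=-.088
st=lambda x,y,z:np.r_[527.4+x*np.cos(a)-y*np.sin(a),106+x*np.sin(a)+y*np.cos(a),z]
bar=lambda th,r=240,x=0:st(x,108-r*np.cos(th),76.5+r*np.sin(th))
E
python3 - <<'E'
from k import *
f=lambda v:np.r_[proj("top",bar(v[0]))[0]-[155.4,241],proj("scene",bar(v[0]))[0]-[386.7,96.7]]
q=least_squares(f,[2.0],diff_step=1e-3);print(q.x,q.fun,bar(q.x[0]))
plan(*bar(q.x[0]),-.088)
E
```

```text
[2.30125057] [-1.93927336  0.82710766 -3.79938668 -0.95979572] [550.96499212 373.0924045  255.26913689]
ee [526.4 106.1 179.5] q [0.15 0.06 1.98 0.   1.1  1.81] yaw -0.09 F [ 0.5 -0.3 -0.8] w 52.8 t 17.3 tilt [-0.002 -0.    -1.   ]
shift world [ 24.5 267.   75.7] tool [   0.4 -268.1  -75.9] turn z -0.0016043920481036977
```

Call:
play_rows([
  [0,0,-40,0,0,0,0],
  [0,0,-40,0,0,0,0],
  [0,-20,-35,0,0,0,0],
  [0,-31,-25,0,0,0,0],
  [0,-31,0,0,0,0,0],
  [0,-31,0,0,0,0,0],
  [0,-31,0,0,0,0,0],
  [0,-31,0,0,0,0,0],
])

```text
time: 17.97
ee_pos: [543.1, 282.0, 320.0]
tool_rot: [-3.138, 0.141, -0.002]
wrist_force: [-0.2, -0.4, 1.0]
width: 88.3
```

Call:
play_rows([
  [0,-31,0,0,0,0,0],
  [0,-31,0,0,0,0,0],
  [0,-31,0,0,0,0,0],
  [0,0,0,0,0,0,0],
])

```text
time: 18.3
ee_pos: [550.9, 378.2, 318.6]
tool_rot: [-3.136, 0.135, 0.0]
wrist_force: [0.3, -0.2, -0.6]
width: 88.4
```

```bash
python3 - <<'E'
from k import *
t=robot.grab_frame("top")[:,:,::-1];s=robot.grab_frame("scene")[:,:,::-1]
cv2.imwrite("pics/top5.png",t);cv2.imwrite("pics/scene5.png",s)
plan(*bar(2.3),-.088)
def show(im,c,l,tp,r,b,k):
    o=cv2.resize(im[tp:b,l:r],None,fx=k,fy=k,interpolation=cv2.INTER_CUBIC)
    for th,col in((2.25,(0,255,0)),(2.3,(0,0,255)),(2.35,(255,0,0))):
        P=np.array([bar(th,240,-62),bar(th,240,62)])
        q=((proj(c,P)-[l,tp]+.5)*k).astype(np.int32);cv2.polylines(o,[q],False,col,1)
    return o
c=np.zeros((600,800,3),np.uint8)
A=show(t,"top",135,200,335,300,4);c[:400]=A[:,:800]
B=show(s,"scene",345,70,425,120,4);c[400:600,:320]=B
s2=cv2.resize(s[170:270,270:390],None,fx=2,fy=2);c[400:600,330:570]=s2
cv2.imwrite("pics/v5.png",c)
E
```

```text
ee [551.1 374.  318.6] q [ 0.56  0.22  1.54 -0.    1.38  2.22] yaw -0.087 F [-0.1 -0.4  1.2] w 88.2 t 18.4 tilt [-0.    -0.001 -1.   ]
shift world [ -0.1  -1.1 -63.1] tool [-0.   1.1 63.1] turn z 0.000509505322630277
```

View pics/v5.png

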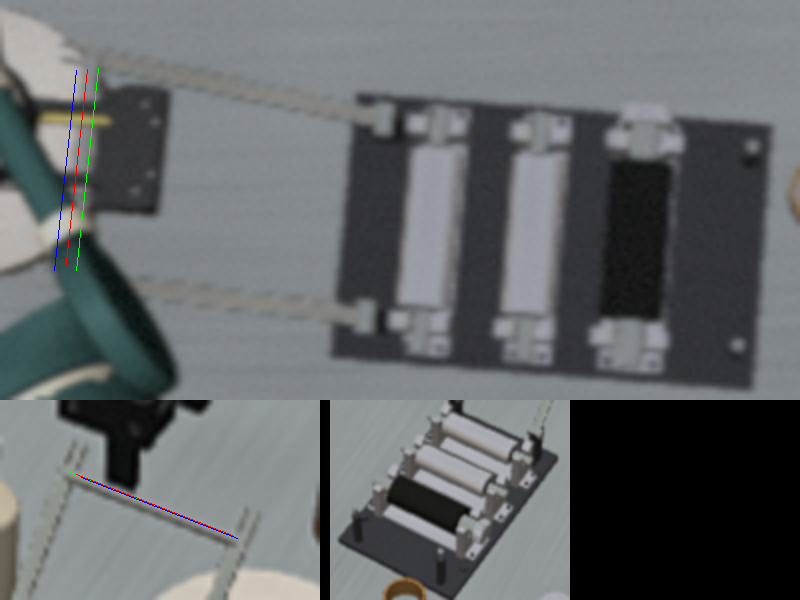

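Call:
play_rows([
  [0,9,10,0,0,0,0],
  [0,0,20,0,0,0,0],
  [0,0,20,0,0,0,0],
  [0,0,10,0,0,0,0.5],
  [0,0,0,0,0,0,0.8],
  [0,0,0,0,0,0,1],
  [0,0,0,0,0,0,1],
  [0,0,0,0,0,0,1],
], squeeze=4)

```text
time: 19.07
ee_pos: [551.5, 364.3, 260.4]
tool_rot: [-3.137, 0.141, -0.004]
wrist_force: [-0.1, -0.7, 0.0]
width: 56.8
```

Call:
play_rows([
  [0,0,0,0,0,0,1],
  [0,0,0,0,0,0,1],
  [0,0,0,0,0,0,1],
  [0,0,0,0,0,0,1],
])

```text
time: 19.4
ee_pos: [550.8, 364.3, 258.9]
tool_rot: [-3.138, 0.141, -0.001]
wrist_force: [-0.6, 0.6, 0.6]
width: 30.1
```

```bash
python3 - <<'E'
from k import *
for th in(2.15,2.2,2.25,2.3):print(th,bar(th).round(1))
plan(*bar(2.2),-.088)
E
```

```text
2.15 [548.4 344.4 277.4]
2.2 [549.3 354.3 270.5]
2.25 [550.1 363.8 263.2]
2.3 [550.9 372.9 255.5]
ee [550.8 364.3 258.9] q [ 0.55  0.23  1.63 -0.    1.28  2.21] yaw -0.09 F [-0.6  0.6  0.6] w 30.1 t 19.4 tilt [ 0.  0. -1.]
shift world [ -1.4 -10.   11.7] tool [ -0.5  10.1 -11.7] turn z -0.0015766421310783318
```

Call:
play_rows([
  [0,0,0,0,0,0,1],
  [0,0,0,0,0,0,1],
  [0,0,0,0,0,0,1],
  [0,0,0,0,0,0,1],
  [0,0,0,0,0,0,1],
  [0,0,0,0,0,0,1],
])

```text
time: 19.9
ee_pos: [550.9, 366.7, 260.3]
tool_rot: [-3.133, 0.14, -0.003]
wrist_force: [-0.4, 6.6, 4.2]
width: 9.3
```

Call:
play_rows([
  [0,0,0,0,0,0,0.8],
  [0,4,0,0,0,0,0.8],
  [0,23.4,-17,0,0,0,0.8],
  [0,25.2,-14.1,0,0,0,0.8],
  [0,26.6,-10.9,0,0,0,0.8],
  [0,27.7,-7.7,0,0,0,0.8],
  [0,0,0,0,0,0,0.8],
])

```text
time: 20.48
ee_pos: [541.8, 253.9, 310.9]
tool_rot: [3.137, -0.145, 0.006]
wrist_force: [0.7, 0.0, -0.5]
width: 17.8
```

Call:
play_rows([
  [0,28.5,-4.3,0,0,0,0.8],
  [0,28.8,-0.8,0,0,0,0.8],
  [0,28.7,2.6,0,0,0,0.8],
  [0,28.2,6,0,0,0,0.8],
  [0,27.2,9.4,0,0,0,0.8],
  [0,25.9,12.5,0,0,0,0.8],
  [0,24.2,15.6,0,0,0,0.8],
])

```text
time: 21.07
ee_pos: [524.0, 66.0, 266.9]
tool_rot: [-3.138, 0.141, -0.002]
wrist_force: [0.1, 1.3, -0.9]
width: 17.8
```

```bash
python3 - <<'E'
from k import *
t=robot.grab_frame("top")[:,:,::-1];s=robot.grab_frame("scene")[:,:,::-1]
cv2.imwrite("pics/top6.png",t);cv2.imwrite("pics/scene6.png",s)
plan(*bar(.94),-.088)
l,tp,k=250,90,4
o=cv2.resize(s[tp:tp+150,l:l+150],None,fx=k,fy=k,interpolation=cv2.INTER_CUBIC)
for th,col in((.9,(0,255,0)),(1.0,(0,0,255)),(1.1,(255,0,0))):
    P=np.array([bar(th,240,-62),bar(th,240,62),bar(th,0,62)])
    cv2.polylines(o,[((proj("scene",P)-[l,tp]+.5)*k).astype(np.int32)],False,col,1)
cv2.imwrite("pics/v6.png",o)
E
```

```text
ee [521.5  64.2 263.4] q [ 0.08 -0.02  1.9  -0.    1.27  1.74] yaw -0.093 F [ 0.1 -0.  -0.2] w 17.5 t 21.17 tilt [-0.007 -0.002 -1.   ]
shift world [3.  8.3 6.9] tool [ 2.1 -8.6 -7. ] turn z -0.005159463630608485
```

View pics/v6.png

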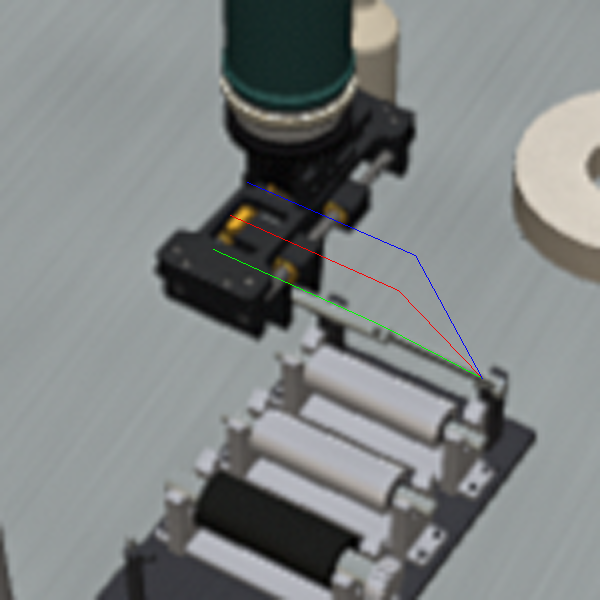

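Call:
play_rows([
  [0,21.4,19.2,0,0,0,0.8],
  [0,19,21.6,0,0,0,0.8],
  [0,16.2,23.8,0,0,0,0.8],
  [0,0,0,0,0,0,0.75],
  [0,0,-20,0,0,0,0.75],
  [0,0,-20,0,0,0,0.75],
  [0,0,0,0,0,0,1],
  [0,0,0,0,0,0,1],
])

```text
time: 21.83
ee_pos: [520.4, 11.7, 244.9]
tool_rot: [-3.138, 0.14, -0.006]
wrist_force: [-0.3, 0.2, -0.7]
width: 11.1
```

```bash
python3 - <<'E'
from k import *
b=bar(.54);print(b);plan(b[0],b[1],b[2]+19,-.088)
E
```

```text
[518.80030203   8.52854756 199.892638  ]
ee [520.4  11.7 244.9] q [-0.03 -0.03  1.94  0.    1.22  1.63] yaw -0.089 F [-0.3  0.2 -0.7] w 11.1 t 21.83 tilt [ 0.004  0.    -1.   ]
shift world [ -1.6  -3.1 -26. ] tool [-1.5  3.3 26. ] turn z -0.0010809702057861248
```

Call:
play_rows([
  [0,3,20,0,0,0,1],
  [0,0,6,0,0,0,1],
  [0,13.3,25.5,0,0,0,1],
  [0,10.1,27,0,0,0,1],
  [0,6.8,28,0,0,0,1],
  [0,3.5,14,0,0,0,1],
  [0,0,0,0,0,0,1],
])

```text
time: 22.42
ee_pos: [511.3, -25.6, 117.1]
tool_rot: [-3.138, 0.142, 0.016]
wrist_force: [0.2, -0.0, 0.5]
width: 0.2
```

Call:
play_rows([
  [0,0.4,10,0,0,0,1],
  [0,0,10,0,0,0,1],
  [0,0,5,0,0,0,1],
  [0,0,0,0,0,0,1],
])

```text
time: 22.75
ee_pos: [515.2, -26.0, 96.3]
tool_rot: [-3.138, 0.14, 0.002]
wrist_force: [0.1, -0.3, 0.2]
width: 0.5
```

Call:
play_rows([
  [0,0,2,0,0,0,1],
  [0,0,2,0,0,0,1],
  [0,0,0,0,0,0,1],
])

```text
time: 23.0
ee_pos: [516.1, -26.1, 95.5]
tool_rot: [-3.138, 0.141, -0.001]
wrist_force: [-5.2, 1.3, 11.5]
width: 0.3
```

```bash
python3 - <<'E'
from k import *
s=robot.grab_frame("scene")[:,:,::-1];cv2.imwrite("pics/scene7.png",s)
plan(*bar(0),-.088)
l,tp,k=265,150,5
o=cv2.resize(s[tp:tp+120,l:l+130],None,fx=k,fy=k,interpolation=cv2.INTER_CUBIC)
for th,col in((0,(0,255,0)),(.1,(0,0,255))):
    P=np.array([bar(th,0,-68),bar(th,240,-68),bar(th,240,68),bar(th,0,68)])
    cv2.polylines(o,[((proj("scene",P)-[l,tp]+.5)*k).astype(np.int32)],False,col,1)
cv2.imwrite("pics/v7.png",o)
E
```

```text
ee [516.1 -26.1  95.5] q [-0.1   0.12  2.09  0.    0.93  1.56] yaw -0.09 F [-4.4  1.6 11.1] w 0.2 t 23.05 tilt [ 0.001  0.    -1.   ]
shift world [ -0.3   0.6 -19. ] tool [-0.4 -0.6 19. ] turn z -0.0015790122160690423
```

View pics/v7.png

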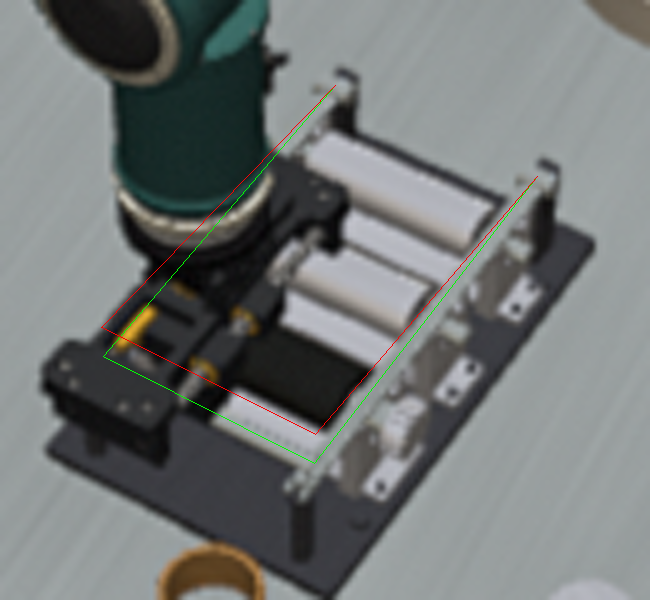

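Call:
play_rows([
  [0,0,-10,0,0,0,1],
  [0,0,-30,0,0,0,1],
  [0,0,-40,0,0,0,1],
  [0,0,-40,0,0,0,1],
  [0,40,0,0,0,0,1],
  [0,40,0,0,0,0,1],
  [0,40,0,0,0,0,1],
  [0,40,0,0,0,0,1],
])

```text
time: 23.72
ee_pos: [501.6, -187.2, 215.0]
tool_rot: [3.137, -0.139, 0.005]
wrist_force: [0.5, -0.2, 0.1]
width: -0.0
```

Call:
play_rows([
  [0,40,0,0,0,0,1],
  [0,40,0,0,0,0,1],
  [0,0,0,0,0,0,1],
])

```text
time: 23.97
ee_pos: [493.8, -271.9, 214.6]
tool_rot: [3.133, -0.148, 0.004]
wrist_force: [-0.1, -0.1, -0.2]
width: 0.2
```

```bash
python3 - <<'E'
from k import *
t=robot.grab_frame("top")[:,:,::-1];s=robot.grab_frame("scene")[:,:,::-1]
plan(0,0,0)
def ov(im,c,l,tp,w,h,k):
    o=cv2.resize(im[tp:tp+h,l:l+w],None,fx=k,fy=k,interpolation=cv2.INTER_CUBIC)
    for th,col in((0,(0,255,0)),(.1,(0,0,255))):
        P=np.array([bar(th,240,-62),bar(th,240,62)])
        cv2.polylines(o,[((proj(c,P)-[l,tp]+.5)*k).astype(np.int32)],False,col,1)
    for y,r in((-72,22),(0,18),(72,18)):
        b=st(0,y,55)
        for x in(-55,55): cv2.polylines(o,[((proj(c,place(cyl(x,x,r),b[0],b[1],a,55))-[l,tp]+.5)*k).astype(np.int32)],True,(255,0,255),1)
    return o
c=np.zeros((400,800,3),np.uint8);A=ov(t,"top",205,215,130,90,3.1);B=ov(s,"scene",270,160,125,125,3.1)
c[:A.shape[0],:A.shape[1]]=A;c[:B.shape[0],410:410+B.shape[1]]=B;cv2.imwrite("pics/v8.png",c)
E
```

```text
ee [ 494.  -267.   213.8] q [-0.54  0.08  1.89  0.    1.17  1.12] yaw -0.093 F [0.1 0.2 0.3] w 0.4 t 24.07 tilt [ 0.001 -0.    -1.   ]
shift world [-494.   267.  -213.8] tool [-516.9 -219.9  213.3] turn z None
```

View pics/v8.png

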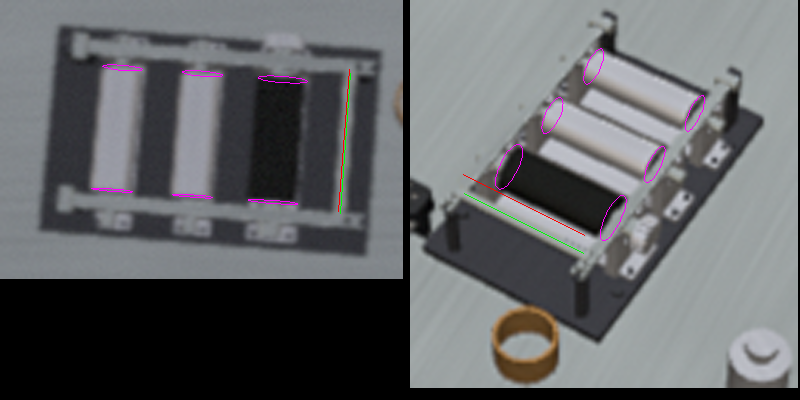

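```bash
python3 -c "
from workcell import robot
print(robot.finish_job())"
```

```text
the job is handed in; nothing more can be done
None
```

The job is handed in, with both rollers in their brackets and the keeper closed. It finished at about 24 s of the 72 s allowed; `finish_job()` reports no verdict.

- **Rollers:** The nip roller went into the wide slots with its pulley on the far side, and the idler into the empty narrow slots. I lowered each one slowly until the slot floor took its weight, with 14–16 N of upward contact force at home, then released it.
- **Keeper:** I moved the cross bar around with the fingers loosely around it, then pressed it down from above. It stopped at tool height 95.5 mm with about 11 N, which is what a closed bar should give.
- **Last pictures, after the arm backed off:** All three rollers match their predicted seat outlines, and the straps reach the catch studs. I did not measure the bystanders numerically, but the arm went nowhere near them and those in view looked unmoved.
- **Disagreement:** In the scene camera the bar sat a pixel or two off its predicted line at both angles I compared. I put this down to camera calibration error, since the press height and the top view both say it is closed.

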